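Probe-test a power supply board: load the jig and hold its lever

ROBOT

A 6-joint arm with a two-finger parallel gripper is mounted at the origin on the work surface. World frame = base frame: x ahead of the robot, y to its left, z up, the work surface at z = 0. Lengths are in m, angles in rad, forces in N, time in s.
With the tool pointing down it reaches from about 0.4 to 0.825 m from the base axis. Payload 7 kg.
Tool frame: the origin (TCP) lies at the centre of the arm's flange, where the gripper is bolted on; the fingertips stand ahead of it and the grasp point (between the pads) lies 155 mm ahead of it (env.tip_reach is the z of the fingertips in the tool frame, in m); z points along the fingers, y is the line along which they close (so a half turn about z gives the same grasp; the last joint's range is limited). The gripper opens to 85 mm and grips with 20 to 120 N. Pads are 22 mm wide; open, the fingers measure 114 mm over their backs; the gripper's body (76 mm by 85 mm) begins 54 mm behind the grasp point. The pads swing forward as they close: fully open they stand 13 mm farther back than shut.
Start: joints at [1.462, 0.359, 0.012, 0, -1.224, -0.288], TCP at [0.261, 0.623, 0.405] pointing down, gripper open.
Joint ranges: [-3.07, 3.07], [-1.43, 2.12], [-1.02, 1.25], [-3.03, 1.67], [-3.05, -0], [-3.03, 3.03]. Speed limits (rad/s): [2.39, 2.39, 3.01, 3.14, 3.14, 3.14].

INTERFACE

Orientations are given as a rotation vector (axis times angle).
In Python, from cell import env gives the robot as it stands.
- The arm moves only by the tool apply_moves, never from a script. Its argument "steps" is a list of rows, each an object with "slide": the shift along the tool's x, y, z in units of 0.3 m (1.0 is 0.3 m), a list of three; "twist": the turn, a rotation vector about the tool's x, y, z in units of pi/2 rad (1.0 is pi/2 rad), a list of three. In form: [{"slide": [tx, ty, tz], "twist": [rx, ry, rz]}, ...]. A call has 1 to 12 rows; each row is the pose to reach, as a shift and turn from the pose commanded when the call began, along the tool's axes at that moment; what a row does not reach only later rows make up. A row lasts 1/10 s, in which the tool goes at most 50 mm and 8.59 degrees, less where a joint would pass 70% of its speed; a pose out of reach is approached as far as the arm can. A call with a number of a shift or a turn outside -1 to 1 is refused whole. A call with a gripper value outside its range is refused whole. "grip" is the finger opening in mm, from 0 to 85.4, set as the call begins (left out, the last holds). The fingers move at their own pace and stop on an object; "newtons" is the grip in N (left out, the last holds). Time passes only in rows, so rows that repeat a pose let the fingers close. It gives the time, the measured TCP pose, the force, the opening and the grip force at its end, in the units of the state.
- env.get_obs(): the state, without advancing time (a new reading comes with each control period).
- env.snapshot(name): name is "scene" or "top"; returns (picture, depth): 480x640x3 uint8, blue, green, red; 480x640 float32, m along the optical axis (not along the pixel's ray), 0 where there is no reading.
- env.camera_params(name): a dict with "camera_matrix" (3x3 intrinsics, pixels), "rvec" (rotation vector, rad) and "tvec" (3), from world to camera coordinates, as OpenCV has them. Camera axes: x right, y down, z forward; pixel columns grow to the right and rows downward; lengths in m; the calibration is good to about 2 mm. A picture is of the moment at which its call begins. camera_params takes no time and is no camera call.
- env.job_done(): hands the job in; it is judged then, once.
The state is a dict: "clock": time; "joint_positions": joint angles; "dq": joint speeds; "tau": joint torques, N m; "eef_pos": TCP position; "tcp_rot": TCP orientation; "wrist_force": force on the tool from outside, world axes, zero at the start; "torque": the same for the moment, N m; "gripper_width": opening from 0.0 (shut) to 1.0 (fully open); "grasp_force": force on a finger pad.
Only numpy, scipy, OpenCV 4.12 (cv2) and the standard library are available. Lean on these libraries where they do the work, as an engineer would, in place of code of your own. Each camera call takes 0.05 s, during which the arm holds its last target. There are 200 camera calls.

TASK

Lower the power supply board, the one with the finned heatsink, into the nest of the test jig, flat between the white posts with its heatsink end to the front of the jig (away from the lever's hinge), and let go of it. Then bring the jig's spring-return lever over by its ball knob until its bar is level, its feet pressing the board about 7 mm down onto the probes, and finish while still holding it there: it springs up if released. Leave the other things on the bench where they are.

Things in the scene. Friction and masses are not known exactly. Their poses are not given: they have to be found in the camera images.
- psu_board: The board to test, loose, components up, left or right of the jig, yaw within 0.5 rad of straight ahead: green circuit board 110 (x) x 76 (y) x 2 mm, 160 g. Origin at the centre of its underside. Finned aluminium heatsink near its -x end, black transformer (24 mm high) at x = +30 mm, three capacitors to 20 mm high at the +x corners, terminal blocks 9 mm high at the -x edge.
- heatsink_top (a point): Centre of the top of the board's heatsink, at x = -28, y = 0, z = 32 mm in the board's frame. The heatsink is 34 mm long (x), 24 mm wide (y) and 30 mm high above the board; its flat long sides face +y and -y: grip it there. Parts beside it are under 5 mm high. No other board has a heatsink.
- jig: The test jig, fixed: grey box 215 (x) x 150 (y) mm, 55 mm high, nest on top, lever hinged at its rear. Origin on the bench under the nest's centre; +x to the rear (hinge), -x to the front (handle side, facing the robot), y to the left, z up; the box spans x = -88 to +128 mm. Position and yaw (to 0.25 rad) vary.
- nest_seat (a point): Centre of the nest's upper face, 75 mm above the bench when up; axes as the jig's. The board's origin belongs here, its axes along the jig's. Dark grey frame 144 x 108 mm, open in the middle over brass probes; eight white pointed posts 10 mm high (tapered above 3.5 mm) leave a 112 x 78 mm space: 1 mm play each side.
- nest (a joint): How far the nest is pressed down, m: 0 up, bottoms at 0.012. Springs push it up, net of weights, with about 4 N at 0 and 14 N at 0.007, its working travel.
- lever (a joint): Lever angle, rad: 0 at rest, bar tilted up 70 degrees; 1.22 = bar level, the working position; stops at about 1.28. A spring lifts it when let go: about 2 N at the ball until the feet meet the board near 1.15, then rising to about 8 N at level and 11 N when bottomed.
- lever_pivot (a point): Hinge axis of the lever: 95 mm behind the nest's centre, 70 mm above the bench, along the jig's y; axes as the jig's.
- lever_ball (a point): Centre of the black ball knob, 35 mm diameter, at the lever's free end. It runs on a 194 mm arc about the hinge: at rest 27 mm in front of the hinge axis and 262 mm above the bench; bar level: 190 mm in front, 110 mm above the bench. Bar 16 mm wide, 12 mm high. Two feet, 28 mm either side of the bar and 95 mm from the hinge, press on bare board.
- logic_board: Bystander, loose: green circuit board 125 x 88 x 2 mm with flat chips, long connectors, metal ports up to 15 mm high, no heatsink. Origin under its centre.
- small_board: Bystander, loose: green circuit board 90 x 60 x 2 mm, parts up to 16 mm high, no heatsink. Origin under its centre.
- screwdriver: Bystander, loose: screwdriver lying on the bench between robot and jig, 26 mm high. Origin under its centre.
- solder_spool: Bystander, loose: standing spool of solder, 52 mm diameter, 40 mm high. Origin under its centre.
- multimeter: Bystander, loose: black handheld meter 90 x 185 mm lying flat, 48 mm high. Origin under its centre.
- parts_tray: Bystander, loose: grey open tray 130 x 170 mm, 32 mm high, with dividers. Origin under its centre.
- flux_bottle: Bystander, loose: small clear bottle 40 mm diameter, 75 mm high. Origin under its centre.
Mind the look-alikes: they are no part of the job. What is shaped like the psu_board but purple is not meant.

How it is judged:
On the way:
1. the board lies seated in the nest, heatsink to the front, let go, with the lever still up (x of psu_board in the frame of nest_seat between -0.003 and 0.003 m and y of psu_board in the frame of nest_seat between -0.003 and 0.003 m and z of psu_board in the frame of nest_seat between -0.003 and 0.003 m and angle between psu_board's own z axis and vertical below 0.05 rad and x of heatsink_top in the frame of nest_seat below -0.015 m and contact force between the fingers and psu_board below 0.1 N and value of joint lever below 0.3 rad), for 0.3 s.
At the end, for the whole second after the job is handed in: Robot still bearing on the lever (over 3 N), bar level (1.222 +-0.035 rad), nest down 7 +-2.5 mm; board flat in the nest (within 3 mm, tilt under 0.05 rad), heatsink to the front, not touched by the fingers (x of psu_board in the frame of nest_seat between -0.003 and 0.003 m and y of psu_board in the frame of nest_seat between -0.003 and 0.003 m and z of psu_board in the frame of nest_seat between -0.003 and 0.003 m and angle between psu_board's own z axis and vertical below 0.05 rad and x of heatsink_top in the frame of nest_seat below -0.015 m and value of joint lever between 1.187 and 1.257 rad and value of joint nest between 0.0045 and 0.0095 m and contact force between the fingers and jig above 3 N and contact force between the fingers and psu_board below 0.1 N); the arm keeps its last pose, push and grip.
It fails at once if the board is let go in the air, more than about 25 mm above the nest (height (world z) of psu_board above 0.1 m and contact force between the fingers and psu_board below 0.01 N).
It fails at once if one of the other things on the bench is shoved more than 30 mm (distance of any of logic_board, small_board, screwdriver, solder_spool, multimeter, parts_tray, flux_bottle from where it was at the start of the episode above 0.03 m).
It also fails if it takes over 64 s, if anything falls off the work surface, if the arm or the gripper's body presses on something with over 40 N, if the wrist force passes 120 N, or if a joint passes its speed limit or range.

## Working session

There is one attempt and no reset: what is moved stays moved. The work goes in short steps, Python scripts to look and compute and a tool call to move; the robot and the scene stay as the last step left them, time stands still between calls to the robot, and variables do not carry over. Pictures are saved under pics/ and viewed, at most 10 in all, crops included, and the job is handed in when it is done.

Besides the shell and the picture viewer there is one more tool, called after "Emit:" by a JSON object that holds its "op" and its "data", one argument or row to a line. apply_moves: Moves the arm, as the interface text tells. Its arguments: {"type":"object","properties":{"steps":{"type":"array"},"grip":{"type":"number"},"newtons":{"type":"number"}},"required":["steps"]}

```bash
mkdir -p pics; ls; python3 - <<'E'
from cell import env
import cv2,numpy as np
for n in("scene","top"):
    p,d=env.snapshot(n); cv2.imwrite(f"pics/{n}0.png",p); np.save(f"pics/{n}0.npy",d)
    c=env.camera_params(n); R=cv2.Rodrigues(c["rvec"])[0]; print(n,c["camera_matrix"].tolist(),(-R.T@np.array(c["tvec"]).ravel()).round(3),R.round(3).tolist())
print(env.get_obs(),env.tip_reach)
E
```

```text
pics
scene [[488.6861710245419, 0.0, 318.8677084240576], [0.0, 488.6861710245419, 237.7294642146163], [0.0, 0.0, 1.0]] [1.168 0.168 0.96 ] [[-0.246, 0.969, -0.007], [0.733, 0.181, -0.656], [-0.635, -0.167, -0.755]]
top [[625.0318921087714, 0.0, 317.923449383051], [0.0, 625.0318921087714, 238.33575880844094], [0.0, 0.0, 1.0]] [0.404 0.008 1.875] [[0.008, -1.0, 0.008], [-0.998, -0.008, -0.064], [0.064, -0.007, -0.998]]
{'clock': 0.1, 'joint_positions': array([ 1.46211435e+00,  3.59322071e-01,  1.11839604e-02, -2.91698086e-04,
       -1.22412921e+00, -2.88090778e-01]), 'dq': array([-0.00106812, -0.00130065,  0.00230597,  0.00126948,  0.00076873,
       -0.0002553 ]), 'tau': array([-2.62005764e-03, -5.84762943e+01,  2.94105434e+01,  6.95440382e+00,
       -3.15791891e-03,  2.24179374e-06]), 'eef_pos': array([0.26079509, 0.62240599, 0.4038704 ]), 'tcp_rot': array([ 3.07848191e+00, -6.19028276e-01, -2.21992808e-04]), 'wrist_force': array([ 0.58178112,  0.00297297, -0.4443053 ]), 'torque': array([-0.01278885, -0.01978716,  0.00802218]), 'grasp_force': 0.0, 'gripper_width': 0.9982363785360595} 0.1734
```

View pics/top0.png

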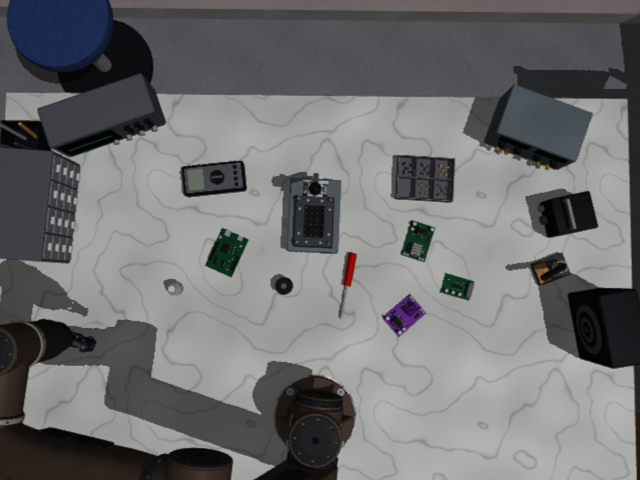

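View pics/scene0.png

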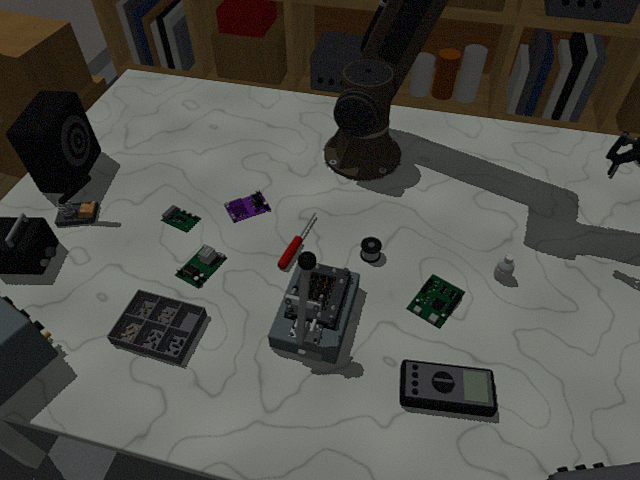

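The top view shows the PSU board at about (418,240), with the pale heatsink near (415,246). The jig is at (314,216) with the ball at (315,188). The purple decoy is at (404,315). I'll crop and measure these next.

```bash
cat > h.py <<'E'
from cell import env
import cv2,numpy as np
def cam(n):
    c=env.camera_params(n); return c["camera_matrix"],cv2.Rodrigues(c["rvec"])[0],np.array(c["tvec"]).ravel()
def cloud(n,d):
    K,R,t=cam(n); v,u=np.mgrid[:480,:640]
    P=np.stack([(u-K[0,2])/K[0,0]*d,(v-K[1,2])/K[1,1]*d,d],-1); return (P-t)@R
def ray(n,uv,z):
    K,R,t=cam(n); o=-R.T@t; r=R.T@np.linalg.solve(K,[uv[0],uv[1],1.]); return o+r*(z-o[2])/r[2]
E
python3 - <<'E'
from h import *
T=cv2.imread("pics/top0.png");S=cv2.imread("pics/scene0.png")
a=cv2.resize(T[165:275,280:450],None,fx=4.7,fy=4.7,interpolation=cv2.INTER_CUBIC); cv2.imwrite("pics/c1.png",a)
b=cv2.resize(S[230:370,165:365],None,fx=4,fy=4,interpolation=cv2.INTER_CUBIC); cv2.imwrite("pics/c2.png",b)
ct=cloud("top",np.load("pics/top0.npy"));cs=cloud("scene",np.load("pics/scene0.npy"))
# board
for n,I,C,(u0,u1,v0,v1) in(("top",T,ct,(395,445,212,270)),("scene",S,cs,(170,235,235,295))):
    h=cv2.cvtColor(I,cv2.COLOR_BGR2HSV); m=np.zeros(h.shape[:2],bool)
    m[v0:v1,u0:u1]=True; g=m&(cv2.inRange(h,(40,80,20),(90,255,255))>0)
    print(n,g.sum(),"green z med",np.median(C[g],0).round(4))
    q=C[m&(C[...,2]>.005)&(C[...,2]<.1)]; print("cloud rect",cv2.minAreaRect(q[:,:2].astype(np.float32)), "bench z",np.median(C[m][:,2][C[m][:,2]<.005]))
    k=C[m&(C[...,2]>.029)&(C[...,2]<.1)]; print("heatsink",len(k),np.median(k,0).round(4),cv2.minAreaRect(k[:,:2].astype(np.float32)))
    cn=max(cv2.findContours(g.astype(np.uint8),0,1)[0],key=cv2.contourArea) ; P=np.array([ray(n,p[0],.002)[:2] for p in cn],np.float32); print("green rect",cv2.minAreaRect(P))
for n,C in(("top",ct),("scene",cs)):
    m=(abs(C[...,0]-.45)<.2)&(abs(C[...,1]-.02)<.15)
    for lo,hi in((.04,.06),(.067,.079),(.08,.3)):
        q=C[m&(C[...,2]>lo)&(C[...,2]<hi)]; print(n,lo,len(q),np.median(q[:,2]),cv2.minAreaRect(q[:,:2].astype(np.float32)))
    q=C[m&(C[...,2]>.235)&(C[...,2]<.32)]; print("ball",len(q),q.mean(0),q.min(0),q.max(0))
E
```

```text
top 474 green z med [ 0.5214 -0.3063  0.0024]
cloud rect ((0.5198583006858826, -0.3103209137916565), (0.17169572412967682, 0.1482958346605301), 0.30071747303009033) bench z -0.0003582147991271938
heatsink 65 [ 0.4958 -0.2984  0.0323] ((0.5174726247787476, -0.3003656268119812), (0.05611789971590042, 0.08559831976890564), 71.93742370605469)
green rect ((0.5243396759033203, -0.30618947744369507), (0.07264542579650879, 0.09818849712610245), 72.78370666503906)
scene 434 green z med [ 0.527  -0.3028  0.0027]
cloud rect ((0.5063930749893188, -0.30410271883010864), (0.1783103197813034, 0.15659251809120178), 22.863012313842773) bench z 0.0010688493481505945
heatsink 108 [ 0.4979 -0.2982  0.0318] ((0.5195773839950562, -0.30326777696609497), (0.02795545943081379, 0.08583585917949677), 74.57434844970703)
green rect ((0.5194073915481567, -0.3028492033481598), (0.07613328844308853, 0.08840294182300568), 74.6611557006836)
top 0.04 1557 0.05397125994958297 ((0.5028917789459229, 0.018982261419296265), (0.1652306467294693, 0.3134259581565857), 81.42868041992188)
top 0.067 912 0.0744658458903883 ((0.56
[... 202 characters left out ...]
.15337565541267395), 86.86306762695312)
ball 132 [0.63421413 0.00682456 0.2743471 ] [ 0.6194046  -0.00805465  0.25828984] [0.64978566 0.02310888 0.28412824]
scene 0.04 1847 0.055766790781059394 ((0.5046312212944031, 0.017837561666965485), (0.16571128368377686, 0.312334269285202), 81.41414642333984)
scene 0.067 1236 0.07563285357856031 ((0.5712535977363586, 0.007775690406560898), (0.10835858434438705, 0.1487797200679779), 88.0007553100586)
scene 0.08 388 0.16863194445372864 ((0.5773127675056458, 0.00798875093460083), (0.10353629291057587, 0.1484144628047943), 87.00997161865234)
ball 186 [0.64200622 0.00778207 0.27397721] [ 0.62636102 -0.01145669  0.23727605] [0.64996969 0.02207637 0.28262475]
```

View pics/c1.png

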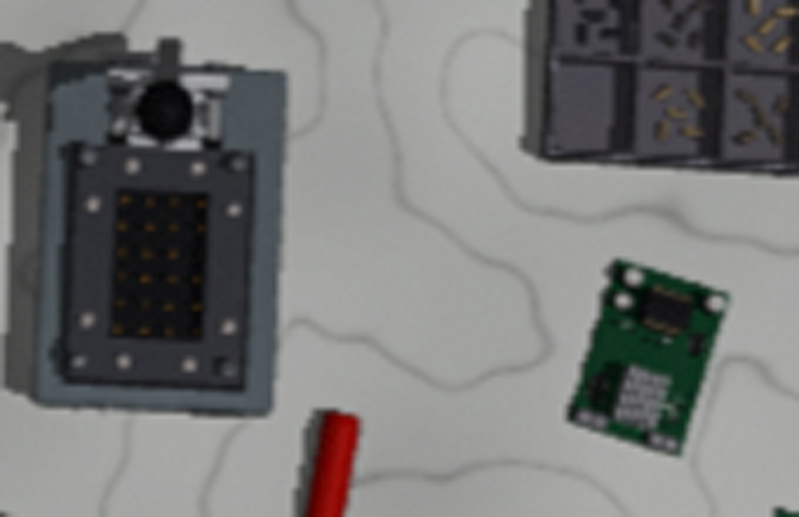

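View pics/c2.png

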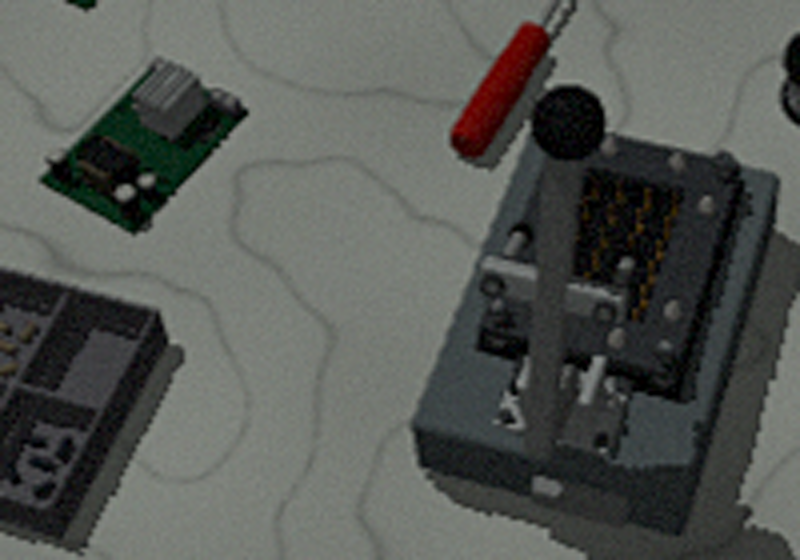

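```bash
cat >> h.py <<'E'
from scipy.spatial.transform import Rotation as Ro
def move(xyz,yaw,start=None):
    """slide/twist to bring the TCP to xyz, tool down, tool x at yaw"""
    o=env.get_obs(); R=Ro.from_rotvec(o["tcp_rot"]); T=Ro.from_matrix([[np.cos(yaw),np.sin(yaw),0],[np.sin(yaw),-np.cos(yaw),0],[0,0,-1]])
    s=R.inv().apply(np.array(xyz)-o["eef_pos"])/.3; w=(R.inv()*T).as_rotvec()/(np.pi/2); print("slide",s.round(4),"twist",w.round(4))
def blobs(n,I,m,thr,z,amin,amax,f=6):
    """bright blobs inside mask box m=(u0,u1,v0,v1), world points at height z"""
    u0,u1,v0,v1=m; g=cv2.resize(cv2.cvtColor(I,6)[v0:v1,u0:u1],None,fx=f,fy=f,interpolation=cv2.INTER_CUBIC)
    _,b=cv2.threshold(g,thr,255,0); k,_,st,ce=cv2.connectedComponentsWithStats(b); out=[]
    for i in range(1,k):
        if amin<st[i,4]<amax:
            uv=(ce[i]+.5)/f-.5+[u0,v0]; out.append(np.r_[uv,ray(n,uv,z)[:2],st[i,4]])
    return np.array(out)
E
python3 - <<'E'
from h import *
np.set_printoptions(suppress=True,precision=4)
T=cv2.imread("pics/top0.png");S=cv2.imread("pics/scene0.png")
print(blobs("top",T,(293,334,196,248),110,.083,20,400))
print(blobs("scene",S,(284,352,258,332),95,.083,20,400))
c=np.array([[615,262],[730,296],[680,455],[570,418]])/4.7+[280,165]-.4
P=np.array([ray("top",p,.002)[:2] for p in c]);print(P,P.mean(0)); d=P[0]+P[1]-P[2]-P[3];print(np.arctan2(d[1],d[0]))
c=np.array([[158,58],[247,110],[138,233],[40,180]])/4+[165,230]-.4
P=np.array([ray("scene",p,.002)[:2] for p in c]);print(P,P.mean(0)); d=P[2]+P[3]-P[0]-P[1];print(np.arctan2(d[1],d[0]))
E
```

```text
[[318.8587 195.9444   0.6412  -0.0067 204.    ]
 [307.7981 199.8907   0.6294   0.0251  90.    ]
 [321.6964 200.2385   0.6288  -0.015   87.    ]
 [299.3159 208.0853   0.6054   0.0493  86.    ]
 [329.3516 209.1719   0.6031  -0.0373  64.    ]
 [298.1613 232.6371   0.5345   0.0519  62.    ]
 [328.2355 234.221    0.5306  -0.0345  92.    ]
 [305.8866 241.4977   0.5091   0.0295  72.    ]
 [319.8673 242.3076   0.5072  -0.0107  81.    ]]
[[340.9679 279.6013   0.5373   0.0519  65.    ]
 [293.6862 288.6082   0.5858  -0.0429  47.    ]
 [292.0064 291.35     0.5937  -0.0444  65.    ]
 [320.7101 295.6021   0.5894   0.0188  71.    ]
 [318.6189 304.1722   0.6117   0.0198  75.    ]
 [331.7917 306.7685   0.6113   0.0485  36.    ]
 [318.7262 312.5893   0.6319   0.0252  28.    ]
 [295.3725 323.8833   0.67    -0.0148 355.    ]
 [316.8545 325.9944   0.6641   0.0294 118.    ]
 [291.6939 329.9469   0.6855  -0.0182 392.    ]
 [320.1071 329.0516   0.6694   0.0377  42.    ]]
[[ 0.5804 -0.2839]
 [ 0.5592 -0.3576]
 [ 0.4571 -0.3253]
 [ 0.4801 -0.255 ]] [ 0.5192 -0.3054]
-0.2941325530060139
[[ 0.4539 -0.3253]
 [ 0.4804 -0.2538]
 [ 0.5846 -0.2826]
 [ 0.5624 -0.3567]] [ 0.5203 -0.3046]
-0.2761160880726991
```

```bash
python3 - <<'E'
from h import *
move((.495,-.2975,.36),-.285)
E
```

```text
slide [1.9052 2.526  0.1503] twist [ 0.001  -0.     -0.0712]
```

Emit:
{"op": "apply_moves", "data": {
  "steps": [
    {"slide": [0.8,0.84,0],"twist": [0,0,0]},
    {"slide": [0.8,0.84,0],"twist": [0,0,0]},
    {"slide": [0.8,0.84,0],"twist": [0,0,0]},
    {"slide": [0.8,0.84,0],"twist": [0,0,0]},
    {"slide": [0.8,0.84,0],"twist": [0,0,0]},
    {"slide": [0.8,0.84,0],"twist": [0,0,0]},
    {"slide": [0.8,0.84,0],"twist": [0,0,0]}
  ],
  "grip": 50,
  "newtons": 40
}}

```text
clock: 0.8
eef_pos: [0.3849, 0.2951, 0.4046]
tcp_rot: [3.08, -0.619, -0.0]
wrist_force: [0.4, 0.3, -0.5]
gripper_width: 0.589
grasp_force: 0.0
```

Emit:
{"op": "apply_moves", "data": {
  "steps": [
    {"slide": [0.64,0.84,0],"twist": [0,0,0]},
    {"slide": [0.64,0.84,0],"twist": [0,0,0]},
    {"slide": [0.64,0.84,0],"twist": [0,0,0]},
    {"slide": [0.64,0.84,0],"twist": [0,0,0]},
    {"slide": [0.64,0.84,0],"twist": [0,0,0]},
    {"slide": [0.64,0.84,0],"twist": [0,0,0]},
    {"slide": [0.64,0.84,0],"twist": [0,0,0]}
  ]
}}

```text
clock: 1.5
eef_pos: [0.4646, -0.0127, 0.4045]
tcp_rot: [3.079, -0.624, -0.001]
wrist_force: [0.6, 0.3, 0.0]
gripper_width: 0.586
grasp_force: 0.0
```

```bash
python3 - <<'E'
from h import *
move((.495,-.2975,.36),-.285)
E
```

```text
slide [0.463  0.835  0.1487] twist [ 0.0004  0.0003 -0.0731]
```

Emit:
{"op": "apply_moves", "data": {
  "steps": [
    {"slide": [0.463,0.835,0.15],"twist": [0,0,-0.073]},
    {"slide": [0.463,0.835,0.15],"twist": [0,0,-0.073]},
    {"slide": [0.463,0.835,0.15],"twist": [0,0,-0.073]},
    {"slide": [0.463,0.835,0.15],"twist": [0,0,-0.073]},
    {"slide": [0.463,0.835,0.15],"twist": [0,0,-0.073]},
    {"slide": [0.463,0.835,0.15],"twist": [0,0,-0.073]},
    {"slide": [0.463,0.835,0.15],"twist": [0,0,-0.073]},
    {"slide": [0.463,0.835,0.15],"twist": [0,0,-0.073]}
  ]
}}

```text
clock: 2.3
eef_pos: [0.4954, -0.295, 0.3586]
tcp_rot: [-3.109, 0.446, 0.003]
wrist_force: [-0.0, 1.0, 0.1]
gripper_width: 0.585
grasp_force: 0.0
```

```bash
python3 - <<'E'
from h import *
print(env.get_obs()["eef_pos"],env.get_obs()["joint_positions"])
move((.495,-.2975,.185),-.285)
E
```

```text
[ 0.49539861 -0.29500355  0.35858668] [-1.98065167e-01  2.33455204e-01 -2.74647777e-01 -2.56993389e-04
 -1.06480221e+00  1.48423471e+00]
slide [0.0023 0.0084 0.5786] twist [-0.      0.0013  0.0002]
```

Emit:
{"op": "apply_moves", "data": {
  "steps": [
    {"slide": [0,0.004,0.16],"twist": [0,0,0]},
    {"slide": [0,0.004,0.32],"twist": [0,0,0]},
    {"slide": [0,0.004,0.45],"twist": [0,0,0]},
    {"slide": [0,0.004,0.54],"twist": [0,0,0]},
    {"slide": [0,0.004,0.58],"twist": [0,0,0]},
    {"slide": [0,0.004,0.58],"twist": [0,0,0]}
  ]
}}

```text
clock: 2.9
eef_pos: [0.4953, -0.2942, 0.1847]
tcp_rot: [-3.11, 0.44, 0.004]
wrist_force: [0.2, -0.8, 0.3]
gripper_width: 0.587
grasp_force: 0.0
```

Emit:
{"op": "apply_moves", "data": {
  "steps": [
    {"slide": [0,0,0],"twist": [0,0,0]},
    {"slide": [0,0,0],"twist": [0,0,0]},
    {"slide": [0,0,0],"twist": [0,0,0]},
    {"slide": [0,0,0],"twist": [0,0,0]},
    {"slide": [0,0,0],"twist": [0,0,0]},
    {"slide": [0,0,0],"twist": [0,0,0]}
  ],
  "grip": 10,
  "newtons": 40
}}

```text
clock: 3.5
eef_pos: [0.4964, -0.2952, 0.1878]
tcp_rot: [3.11, -0.441, 0.006]
wrist_force: [0.1, 2.6, 6.5]
gripper_width: 0.268
grasp_force: 40.7
```

Emit:
{"op": "apply_moves", "data": {
  "steps": [
    {"slide": [0,0,-0.05],"twist": [0,0,0]},
    {"slide": [0,0,-0.15],"twist": [0,0,0]},
    {"slide": [0,0,-0.3],"twist": [0,0,0]},
    {"slide": [0,0,-0.45],"twist": [0,0,0]},
    {"slide": [0,0,-0.45],"twist": [0,0,0]}
  ],
  "newtons": 60
}}

```text
clock: 4.0
eef_pos: [0.4971, -0.2959, 0.3284]
tcp_rot: [3.108, -0.44, 0.019]
wrist_force: [1.0, -0.2, -1.5]
gripper_width: 0.265
grasp_force: 58.9
```

```bash
python3 - <<'E'
from h import *
o=env.get_obs();print(o["eef_pos"],o["tcp_rot"])
for n,(u0,u1,v0,v1) in(("scene",(150,310,180,300)),):
    p,d=env.snapshot(n); cv2.imwrite(f"pics/{n}1.png",p); np.save(f"pics/{n}1.npy",d); cv2.imwrite("pics/d1.png",cv2.resize(p[v0:v1,u0:u1],None,fx=5,fy=5,interpolation=2))
p,d=env.snapshot("top"); cv2.imwrite("pics/top1.png",p); np.save("pics/top1.npy",d)
move((.541,.0083,.335),-.036)
E
```

```text
[ 0.49713527 -0.29588809  0.32835017] [ 3.10814672 -0.43984694  0.01890058]
slide [-0.1355 -1.0135 -0.0413] twist [-0.0002 -0.0024 -0.157 ]
```

View pics/d1.png

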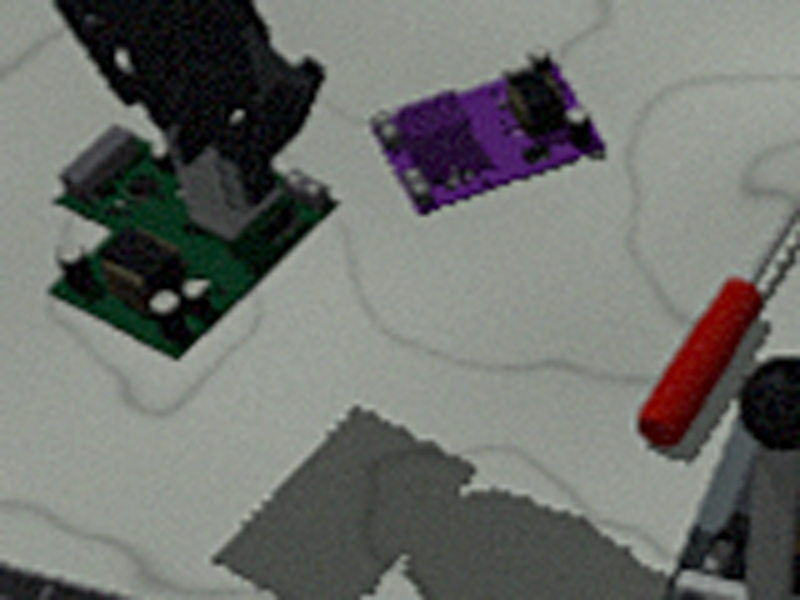

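The board is held at about (195,245) in this crop. The small board at (100,165) only overlaps it visually. I'll check the tilt and offset with a plane fit.

```bash
cat >> h.py <<'E'
def board(I,d,n,zmin):
    """plane fit and outline of the held board's green surface"""
    C=cloud(n,d); h=cv2.cvtColor(I,cv2.COLOR_BGR2HSV); g=(cv2.inRange(h,(40,80,15),(90,255,255))>0)&(C[...,2]>zmin)&(C[...,2]<zmin+.08)
    g=cv2.morphologyEx(g.astype(np.uint8),cv2.MORPH_OPEN,np.ones((2,2)))>0
    Q=C[g]
    for _ in range(3):
        c=Q.mean(0); nn=np.linalg.svd(Q-c,full_matrices=False)[2][2]; nn*=np.sign(nn[2]); e=(Q-c)@nn; Q=Q[abs(e)<.004]
    r=cv2.minAreaRect(Q[:,:2].astype(np.float32)); return len(Q),c.round(4),nn.round(3),r
E
python3 - <<'E'
from h import *
for n in("scene","top"):
    print(n,*board(cv2.imread(f"pics/{n}1.png"),np.load(f"pics/{n}1.npy"),n,.09))
E
```

```text
scene 83 [ 0.5404 -0.2921  0.1516] [-0.501 -0.525  0.688] ((0.7992016673088074, -0.12824302911758423), (0.9391939640045166, 0.1147768646478653), 31.864423751831055)
top 18 [ 0.5554 -0.0101  0.2201] [ 0.945 -0.314  0.09 ] ((0.5555237531661987, 0.2056400179862976), (1.0044142007827759, 0.16102497279644012), 71.25369262695312)
```

```bash
python3 - <<'E'
from h import *
I=cv2.imread("pics/scene1.png");d=np.load("pics/scene1.npy");C=cloud("scene",d);h=cv2.cvtColor(I,40)
for u,v in((194,243),(203,235),(185,248),(205,228),(180,225)): print((u,v),h[v,u],C[v,u].round(3))
g=np.zeros(d.shape,bool);g[206:255,160:222]=1;g&=cv2.inRange(h,(40,60,10),(95,255,255))>0
Q=C[g];print(len(Q),np.percentile(Q[:,2],[5,25,50,75,95]).round(3));Q=Q[(Q[:,2]>.12)&(Q[:,2]<.18)]
for _ in range(4):
    A=np.c_[Q[:,:2]-Q[:,:2].mean(0),np.ones(len(Q))];s=np.linalg.lstsq(A,Q[:,2],rcond=None)[0];e=Q[:,2]-A@s;Q=Q[abs(e)<max(.003,1.5*e.std())]
print(len(Q),s,Q.mean(0),e.std())
E
```

```text
(194, 243) [53 25 90] [ 0.457 -0.352  0.002]
(203, 235) [ 53  15 136] [ 0.424 -0.341  0.   ]
(185, 248) [ 80 180  17] [1.168 0.168 0.96 ]
(205, 228) [120  15  34] [ 0.512 -0.271  0.14 ]
(180, 225) [ 76 255  45] [ 0.518 -0.329  0.142]
737 [0.002 0.142 0.143 0.145 0.167]
503 [ 0.00925889 -0.00080101  0.1435249 ] [ 0.53417419 -0.30182727  0.1435249 ] 0.0012576227851601536
```

```bash
python3 - <<'E'
from h import *
move((.5255,.0088,.32),-.036)
E
```

```text
slide [-0.1858 -1.0007  0.0085] twist [-0.0002 -0.0024 -0.157 ]
```

Emit:
{"op": "apply_moves", "data": {
  "steps": [
    {"slide": [-0.02,-0.1,0.01],"twist": [0,0,-0.015]},
    {"slide": [-0.05,-0.23,0.01],"twist": [0,0,-0.035]},
    {"slide": [-0.07,-0.37,0.01],"twist": [0,0,-0.06]},
    {"slide": [-0.1,-0.51,0.01],"twist": [0,0,-0.08]},
    {"slide": [-0.12,-0.65,0.01],"twist": [0,0,-0.1]},
    {"slide": [-0.15,-0.79,0.01],"twist": [0,0,-0.12]},
    {"slide": [-0.17,-0.91,0.01],"twist": [0,0,-0.145]},
    {"slide": [-0.186,-0.98,0.01],"twist": [0,0,-0.157]},
    {"slide": [-0.186,-1,0.01],"twist": [0,0,-0.157]},
    {"slide": [-0.186,-1,0.01],"twist": [0,0,-0.157]},
    {"slide": [-0.186,-1,0.01],"twist": [0,0,-0.157]}
  ]
}}

```text
clock: 5.2
eef_pos: [0.525, 0.0079, 0.317]
tcp_rot: [3.141, -0.057, -0.003]
wrist_force: [0.4, 0.4, -1.8]
gripper_width: 0.268
grasp_force: 58.9
```

```bash
python3 - <<'E'
from h import *
o=env.get_obs();print(o["eef_pos"],o["tcp_rot"],o["joint_positions"])
ims=[]
for n,(u0,u1,v0,v1) in(("scene",(265,365,215,340)),("top",(285,345,180,255))):
    p,d=env.snapshot(n); cv2.imwrite(f"pics/{n}2.png",p); np.save(f"pics/{n}2.npy",d); ims.append(cv2.resize(p[v0:v1,u0:u1],(400,500) if n=="scene" else (400,500),interpolation=2))
cv2.imwrite("pics/d2.png",np.hstack(ims))
E
```

```text
[0.52504743 0.00785845 0.31695176] [ 3.14052171e+00 -5.69151435e-02 -2.50701175e-03] [ 3.88827240e-01  1.90975069e-01 -4.37584611e-01 -1.51678667e-04
 -9.43921961e-01  1.14581647e+00]
```

View pics/d2.png

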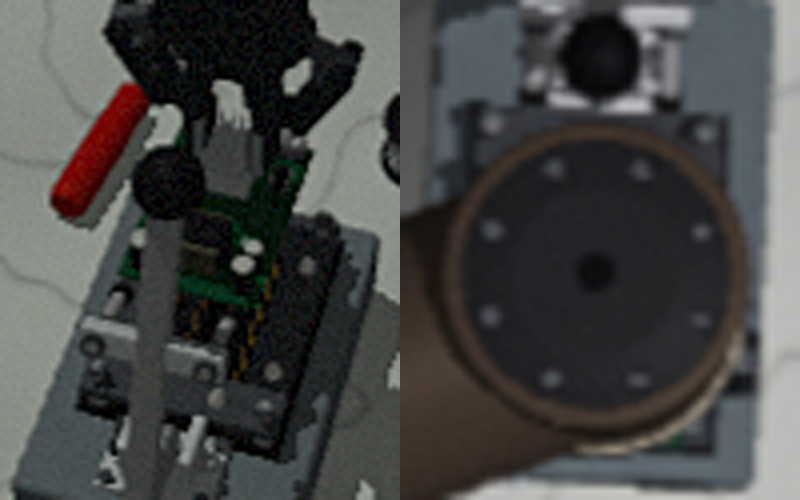

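In the left half, the board's rear corners are at about (268,303) and (119,278), and it hovers just in front of its place. In the right half, the arm hides the nest from the top camera. I'll turn the scene corners into an offset.

```bash
python3 - <<'E'
from h import *
np.set_printoptions(suppress=True,precision=4)
c=np.array([[268,303],[119,278],[312,152]])/4+[265,215]-.4
for z in(.130,): 
    P=np.array([ray("scene",p,z)[:2] for p in c]);print(P)
y=-.036; t=env.get_obs()["eef_pos"][:2]; R=np.array([[np.cos(y),-np.sin(y)],[np.sin(y),np.cos(y)]])
print("corners in jig axes rel tcp",(P-t)@R,"rel nest",(P-[.569,.0073])@R)
I=cv2.imread("pics/scene2.png");d=np.load("pics/scene2.npy");C=cloud("scene",d);h=cv2.cvtColor(I,40)
g=np.zeros(d.shape,bool);g[250:300,290:345]=1;g&=(cv2.inRange(h,(40,60,10),(95,255,255))>0)&(C[...,2]>.1)&(C[...,2]<.16)
Q=(np.c_[C[g][:,:2]-t])@R; z=C[g][:,2]; A=np.c_[Q,np.ones(len(Q))]; s=np.linalg.lstsq(A,z,rcond=None)[0]; print(len(Q),s,np.percentile(Q,[1,99],axis=0))
E
```

```text
[[ 0.6024  0.0454]
 [ 0.6057 -0.0334]
 [ 0.499   0.0458]]
corners in jig axes rel tcp [[ 0.0758  0.0406]
 [ 0.082  -0.038 ]
 [-0.0276  0.0373]] rel nest [[ 0.032   0.0393]
 [ 0.0382 -0.0394]
 [-0.0714  0.0359]]
493 [ 0.0081 -0.0523  0.1339] [[-0.0187 -0.039 ]
 [ 0.0819  0.0367]]
```

```bash
cat > fit.py <<'E'
from h import *
np.set_printoptions(suppress=True,precision=4)
def fit(I,d,zb,box,yaw,t):
    """robust slopes of board (tool axes) and lines through its +x and +y borders, rays cast on plane z=zb"""
    R=np.array([[np.cos(yaw),-np.sin(yaw)],[np.sin(yaw),np.cos(yaw)]]); C=cloud("scene",d);h=cv2.cvtColor(I,40);u0,u1,v0,v1=box
    g=np.zeros(d.shape,bool);g[v0:v1,u0:u1]=1;g&=(cv2.inRange(h,(45,110,10),(90,255,255))>0)&(abs(C[...,2]-zb)<.02)
    Q=np.c_[(C[g][:,:2]-t)@R,C[g][:,2]]
    for _ in range(5):
        A=np.c_[Q[:,:2],np.ones(len(Q))];s=np.linalg.lstsq(A,Q[:,2],rcond=None)[0];e=Q[:,2]-A@s;Q=Q[abs(e)<max(.002,1.5*e.std())]
    print("slopes",s,len(Q),e.std())
    v,u=np.nonzero(g); P=np.array([(ray("scene",(a,b),zb)[:2]-t)@R for a,b in zip(u,v)])
    for ax,lo,hi,name in((1,-.035,.035,"rear x(y)"),(0,0,.075,"left y(x)")):
        B=np.arange(lo,hi,.003);E=[]
        for b in B:
            k=P[(abs(P[:,ax]-b)<.0015)][:,1-ax]
            if len(k)>2: E.append((b,k.max()))
        E=np.array(E); 
        for _ in range(4):
            f=np.polyfit(E[:,0],E[:,1],1); r=E[:,1]-np.polyval(f,E[:,0]); E=E[abs(r)<max(.0015,1.3*r.std())]
        print(name,"slope,off",f,len(E),r.std())
if __name__=="__main__":
    o=env.get_obs(); fit(cv2.imread("pics/scene2.png"),np.load("pics/scene2.npy"),.132,(288,345,248,300),-.036,o["eef_pos"][:2])
E
python3 fit.py
```

```text
slopes [-0.0068 -0.0089  0.1322] 319 0.0010183465388342206
rear x(y) slope,off [0.029  0.0816] 17 0.0006808625075702778
left y(x) slope,off [-0.0214  0.0363] 22 0.0007292423013598151
```

```bash
python3 - <<'E'
from h import *
move((.5422,.0088,.275),-.033)
E
```

```text
slide [ 0.0567 -0.0065  0.1411] twist [ 0.0002  0.0005 -0.0026]
```

Emit:
{"op": "apply_moves", "data": {
  "steps": [
    {"slide": [0.02,-0.002,0],"twist": [0,0,0]},
    {"slide": [0.045,-0.005,0.02],"twist": [0,0,-0.002]},
    {"slide": [0.057,-0.0065,0.06],"twist": [0,0,-0.0026]},
    {"slide": [0.057,-0.0065,0.1],"twist": [0,0,-0.0026]},
    {"slide": [0.057,-0.0065,0.13],"twist": [0,0,-0.0026]},
    {"slide": [0.057,-0.0065,0.14],"twist": [0,0,-0.0026]},
    {"slide": [0.057,-0.0065,0.14],"twist": [0,0,-0.0026]},
    {"slide": [0.057,-0.0065,0.14],"twist": [0,0,-0.0026]}
  ]
}}

```text
clock: 6.1
eef_pos: [0.5427, 0.01, 0.2759]
tcp_rot: [3.141, -0.049, 0.001]
wrist_force: [0.4, -0.2, -2.0]
gripper_width: 0.265
grasp_force: 58.9
```

```bash
cat > look.py <<'E'
import sys
from fit import *
k=sys.argv[1]; zb=float(sys.argv[2]); o=env.get_obs();print(o["eef_pos"],o["tcp_rot"],o["wrist_force"])
p,d=env.snapshot("scene"); cv2.imwrite(f"pics/scene{k}.png",p); np.save(f"pics/scene{k}.npy",d)
cv2.imwrite(f"pics/d{k}.png",cv2.resize(p[225:335,270:370],None,fx=5.4,fy=5.4,interpolation=2))
fit(p,d,zb,(284,350,248,320),-.036,o["eef_pos"][:2])
E
python3 look.py 3 .09
```

```text
[0.5427 0.01   0.2759] [ 3.1412 -0.049   0.0005] [ 0.4345 -0.2292 -1.9997]
slopes [ 0.0011 -0.0057  0.0909] 225 0.0009530139221080416
rear x(y) slope,off [1.1762 0.0418] 6 0.0043661586362612245
left y(x) slope,off [-0.0278  0.0375] 14 0.0007384452420918969
```

View pics/d3.png

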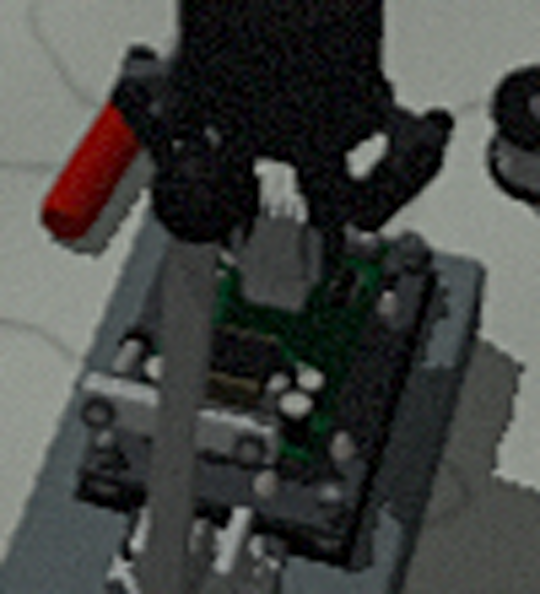

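The board hovers over the posts, turned slightly clockwise, with left posts at (388,303) and (343,445). I'll make a small correction and then lower it while watching the force.

```bash
python3 - <<'E'
from h import *
move((.5420,.0088,.268),-.018)
E
```

```text
slide [-0.0023  0.004   0.0271] twist [-0.0001 -0.0005 -0.0084]
```

Emit:
{"op": "apply_moves", "data": {
  "steps": [
    {"slide": [-0.0023,0.004,0],"twist": [0,0,-0.0084]},
    {"slide": [-0.0023,0.004,0.01],"twist": [0,0,-0.0084]},
    {"slide": [-0.0023,0.004,0.02],"twist": [0,0,-0.0084]},
    {"slide": [-0.0023,0.004,0.027],"twist": [0,0,-0.0084]},
    {"slide": [-0.0023,0.004,0.027],"twist": [0,0,-0.0084]},
    {"slide": [-0.0023,0.004,0.027],"twist": [0,0,-0.0084]}
  ]
}}

```text
clock: 6.75
eef_pos: [0.5424, 0.0088, 0.2679]
tcp_rot: [-3.141, 0.028, -0.002]
wrist_force: [2.3, -1.5, -2.3]
gripper_width: 0.266
grasp_force: 59.0
```

```bash
python3 look.py 4 .083; python3 -c "
from cell import env;o=env.get_obs();print(o['torque'])"
```

```text
[0.5424 0.0088 0.2679] [-3.1413  0.0282 -0.0022] [ 2.3102 -1.4592 -2.2996]
slopes [-0.0101  0.0049  0.0832] 244 0.0010799109514966778
rear x(y) slope,off [1.1928 0.0425] 6 0.002084784934037084
left y(x) slope,off [0.0133 0.0365] 15 0.000676184369538477
[-0.22681787 -1.38325459  0.07114519]
```

Emit:
{"op": "apply_moves", "data": {
  "steps": [
    {"slide": [0.003,0.002,0.005],"twist": [0,0,0.002]},
    {"slide": [0.003,0.002,0.01],"twist": [0,0,0.002]},
    {"slide": [0.003,0.002,0.014],"twist": [0,0,0.002]},
    {"slide": [0.003,0.002,0.014],"twist": [0,0,0.002]},
    {"slide": [0.003,0.002,0.014],"twist": [0,0,0.002]}
  ]
}}

```text
clock: 7.3
eef_pos: [0.5434, 0.0084, 0.2635]
tcp_rot: [-3.141, 0.033, -0.003]
wrist_force: [5.2, 1.8, -2.1]
gripper_width: 0.268
grasp_force: 58.9
```

Emit:
{"op": "apply_moves", "data": {
  "steps": [
    {"slide": [0.004,-0.001,0],"twist": [0,0,0]},
    {"slide": [0.005,-0.001,0],"twist": [0,0,0]},
    {"slide": [0.005,-0.001,0],"twist": [0,0,0]}
  ]
}}

```text
clock: 7.6
eef_pos: [0.5441, 0.0085, 0.2632]
tcp_rot: [-3.141, 0.034, 0.001]
wrist_force: [2.4, 2.8, -1.4]
gripper_width: 0.267
grasp_force: 59.0
```

Emit:
{"op": "apply_moves", "data": {
  "steps": [
    {"slide": [0,0,0.003],"twist": [0,0,0]},
    {"slide": [0,0,0.006],"twist": [0,0,0]},
    {"slide": [0,0,0.006],"twist": [0,0,0]}
  ]
}}

```text
clock: 7.9
eef_pos: [0.544, 0.0084, 0.2616]
tcp_rot: [-3.141, 0.034, 0.001]
wrist_force: [-1.8, 4.0, 4.3]
gripper_width: 0.263
grasp_force: 59.5
```

```bash
python3 look.py 5 .077
```

```text
[0.544  0.0084 0.2616] [-3.1414  0.0335  0.0006] [-1.8262  4.042   4.2947]
slopes [-0.0025  0.0015  0.0767] 244 0.0010528881750891314
rear x(y) slope,off [0.0198 0.0814] 11 0.0006103692706348814
left y(x) slope,off [0.0209 0.0361] 14 0.0007358125451661318
```

View pics/d5.png

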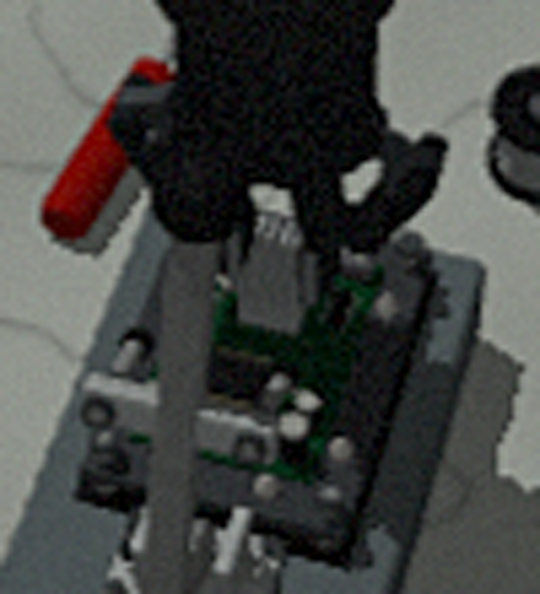

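The board sits between the posts, with its top plane at 0.0767, so the underside is on the seat. The wrist force shows contact. Releasing.

Emit:
{"op": "apply_moves", "data": {
  "steps": [
    {"slide": [0,0,0],"twist": [0,0,0]},
    {"slide": [0,0,0],"twist": [0,0,0]},
    {"slide": [0,0,0],"twist": [0,0,0]},
    {"slide": [0,0,0],"twist": [0,0,0]}
  ],
  "grip": 40
}}

```text
clock: 8.35
eef_pos: [0.5441, 0.0081, 0.2613]
tcp_rot: [3.141, -0.034, -0.001]
wrist_force: [1.0, -0.1, -0.0]
gripper_width: 0.468
grasp_force: 0.0
```

Emit:
{"op": "apply_moves", "data": {
  "steps": [
    {"slide": [0,0,-0.03],"twist": [0,0,0]},
    {"slide": [0,0,-0.08],"twist": [0,0,0]},
    {"slide": [-0.1,0,-0.16],"twist": [0,0,0]},
    {"slide": [-0.2,0,-0.26],"twist": [0,0,0]},
    {"slide": [-0.3,0,-0.36],"twist": [0,0,0]},
    {"slide": [-0.4,0,-0.4],"twist": [0,0,0]},
    {"slide": [-0.4,0,-0.4],"twist": [0,0,0]},
    {"slide": [-0.4,0,-0.4],"twist": [0,0,0]}
  ]
}}

```text
clock: 9.15
eef_pos: [0.4238, 0.0109, 0.3829]
tcp_rot: [-3.14, 0.032, -0.004]
wrist_force: [-0.4, 1.0, -0.4]
gripper_width: 0.47
grasp_force: 0.0
```

```bash
python3 look.py 6 .077; python3 - <<'E'
from h import *
p,d=env.snapshot("top"); cv2.imwrite("pics/top6.png",p); np.save("pics/top6.npy",d)
a=cv2.resize(p[175:260,280:350],None,fx=6.4,fy=6.4,interpolation=2); b=cv2.imread("pics/d6.png")
b=cv2.resize(b,(int(b.shape[1]*544/b.shape[0])*7//10,544)); cv2.imwrite("pics/e6.png",np.hstack([a,b])[:, :800])
E
```

```text
[0.4238 0.0109 0.3829] [-3.14    0.0323 -0.0043] [-0.3915  1.05   -0.3602]
slopes [ 0.0058 -0.007   0.0773] 285 0.0009975467470180774
rear x(y) slope,off [1.3002 0.1672] 8 0.005151143445675525Traceback (most recent call last):
  File "look.py", line 6, in <module>
    fit(p,d,zb,(284,350,248,320),-.036,o["eef_pos"][:2])
    ~~~^^^^^^^^^^^^^^^^^^^^^^^^^^^^^^^^^^^^^^^^^^^^^^^^^
  File "fit.py", line 19, in fit
    f=np.polyfit(E[:,0],E[:,1],1); r=E[:,1]-np.polyval(f,E[:,0]); E=E[abs(r)<max(.0015,1.3*r.std())]
                 ~^^^^^
IndexError: too many indices for array: array is 1-dimensional, but 2 were indexed
```

View pics/e6.png

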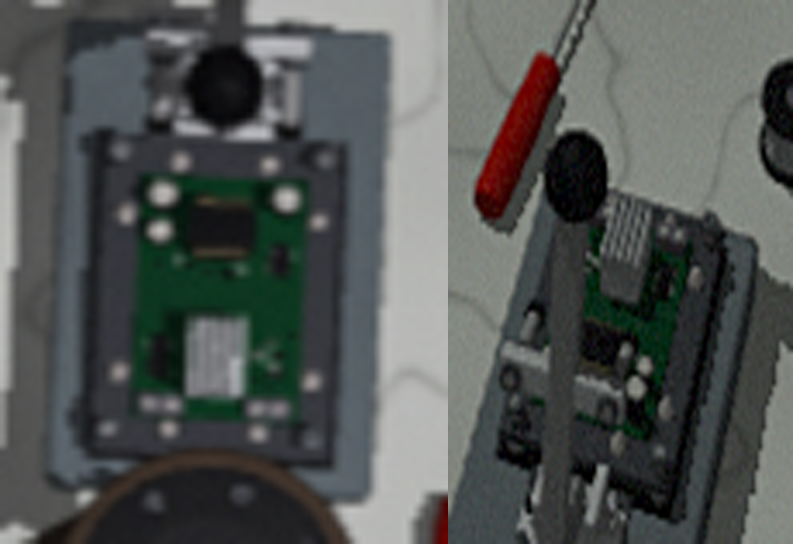

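The board is seated: the left half shows it centred between all eight posts, with the heatsink at (215,355) to the front. Next I'll find the ball, which is at (224,86) in this crop, from both views.

```bash
python3 - <<'E'
from h import *
a=ray("top",(315.0,188.2),.262);print(a); print(ray("scene",(306.6,260.1),.262))
# two-view triangulation
L=[]
for n,uv in(("top",(315.0,188.2)),("scene",(306.6,260.1))):
    K,R,t=cam(n); L.append((K@np.c_[R,t],np.array(uv,float)))
X=cv2.triangulatePoints(L[0][0],L[1][0],L[0][1].reshape(2,1),L[1][1].reshape(2,1)).ravel();print(X[:3]/X[3])
move((.636,.0055,.50),-.036)
print(env.get_obs()["joint_positions"])
E
```

```text
[0.63759419 0.00497425 0.262     ]
[0.63829077 0.00544819 0.262     ]
[0.63768927 0.00507765 0.26115595]
slide [ 0.705   0.0033 -0.394 ] twist [-0.     -0.0002  0.0094]
[ 4.94457696e-01 -5.02942913e-02 -5.39906688e-01  9.79667046e-05
 -1.08092700e+00  1.05503604e+00]
```

Emit:
{"op": "apply_moves", "data": {
  "steps": [
    {"slide": [0,0,-0.16],"twist": [0,0,0]},
    {"slide": [0,0,-0.32],"twist": [0,0,0.009]},
    {"slide": [0.05,0.004,-0.394],"twist": [0,0,0.009]},
    {"slide": [0.2,0.004,-0.394],"twist": [0,0,0.009]},
    {"slide": [0.36,0.004,-0.394],"twist": [0,0,0.009]},
    {"slide": [0.52,0.004,-0.394],"twist": [0,0,0.009]},
    {"slide": [0.64,0.004,-0.394],"twist": [0,0,0.009]},
    {"slide": [0.71,0.004,-0.394],"twist": [0,0,0.009]},
    {"slide": [0.71,0.004,-0.394],"twist": [0,0,0.009]},
    {"slide": [0.71,0.004,-0.394],"twist": [0,0,0.009]},
    {"slide": [0.71,0.004,-0.394],"twist": [0,0,0.009]}
  ],
  "grip": 54
}}

```text
clock: 10.35
eef_pos: [0.6371, 0.005, 0.4992]
tcp_rot: [3.141, -0.056, -0.002]
wrist_force: [0.2, -1.0, -0.0]
gripper_width: 0.634
grasp_force: 0.0
```

```bash
python3 - <<'E'
from h import *
move((.6378,.0051,.418),-.036)
E
```

```text
slide [ 0.0028 -0.0004  0.2707] twist [0.0003 0.0007 0.0002]
```

Emit:
{"op": "apply_moves", "data": {
  "steps": [
    {"slide": [0.002,0,0.07],"twist": [0,0,0]},
    {"slide": [0.002,0,0.15],"twist": [0,0,0]},
    {"slide": [0.002,0,0.22],"twist": [0,0,0]},
    {"slide": [0.002,0,0.26],"twist": [0,0,0]},
    {"slide": [0.002,0,0.27],"twist": [0,0,0]},
    {"slide": [0.002,0,0.27],"twist": [0,0,0]}
  ]
}}

```text
clock: 10.95
eef_pos: [0.6377, 0.0052, 0.4194]
tcp_rot: [3.141, -0.055, 0.001]
wrist_force: [-0.7, -0.4, 0.8]
gripper_width: 0.629
grasp_force: 0.0
```

Emit:
{"op": "apply_moves", "data": {
  "steps": [
    {"slide": [0,0,0],"twist": [0,0,0]},
    {"slide": [0,0,0],"twist": [0,0,0]},
    {"slide": [0,0,0],"twist": [0,0,0]},
    {"slide": [0,0,0],"twist": [0,0,0]},
    {"slide": [0,0,0],"twist": [0,0,0]}
  ],
  "grip": 20,
  "newtons": 50
}}

```text
clock: 11.45
eef_pos: [0.638, 0.0059, 0.4206]
tcp_rot: [-3.139, 0.055, -0.004]
wrist_force: [-2.2, 5.4, 5.8]
gripper_width: 0.379
grasp_force: 49.2
```

Emit:
{"op": "apply_moves", "data": {
  "steps": [
    {"slide": [-0.025,0,0.004],"twist": [0,0,0]},
    {"slide": [-0.056,0,0.01],"twist": [0,0,0]},
    {"slide": [-0.11,0,0.026],"twist": [0,0,0]},
    {"slide": [-0.163,0,0.046],"twist": [0,0,0]},
    {"slide": [-0.214,0,0.07],"twist": [0,0,0]},
    {"slide": [-0.262,0,0.099],"twist": [0,0,0]},
    {"slide": [-0.308,0,0.131],"twist": [0,0,0]},
    {"slide": [-0.308,0,0.131],"twist": [0,0,0]}
  ]
}}

```text
clock: 12.25
eef_pos: [0.5441, 0.0092, 0.3804]
tcp_rot: [-3.139, 0.054, -0.003]
wrist_force: [-1.7, 6.4, 7.7]
gripper_width: 0.379
grasp_force: 52.2
```

Emit:
{"op": "apply_moves", "data": {
  "steps": [
    {"slide": [-0.02,-0.002,0.018],"twist": [0,0,0]},
    {"slide": [-0.043,-0.003,0.037],"twist": [0,0,0]},
    {"slide": [-0.082,-0.003,0.077],"twist": [0,0,0]},
    {"slide": [-0.118,-0.003,0.121],"twist": [0,0,0]},
    {"slide": [-0.15,-0.003,0.168],"twist": [0,0,0]},
    {"slide": [-0.178,-0.003,0.217],"twist": [0,0,0]},
    {"slide": [-0.201,-0.003,0.268],"twist": [0,0,0]},
    {"slide": [-0.212,-0.003,0.295],"twist": [0,0,0]},
    {"slide": [-0.22,-0.003,0.321],"twist": [0,0,0]},
    {"slide": [-0.22,-0.003,0.321],"twist": [0,0,0]}
  ]
}}

```text
clock: 13.25
eef_pos: [0.4797, 0.0119, 0.283]
tcp_rot: [-3.141, 0.055, -0.0]
wrist_force: [1.4, 3.7, 3.4]
gripper_width: 0.38
grasp_force: 61.1
```

Emit:
{"op": "apply_moves", "data": {
  "steps": [
    {"slide": [-0.005,0,0.015],"twist": [0,0,0]},
    {"slide": [-0.009,0,0.03],"twist": [0,0,0]},
    {"slide": [-0.012,0,0.042],"twist": [0,0,0]},
    {"slide": [-0.014,0,0.053],"twist": [0,0,0]},
    {"slide": [-0.014,0,0.053],"twist": [0,0,0]},
    {"slide": [-0.014,0,0.053],"twist": [0,0,0]},
    {"slide": [-0.014,0,0.053],"twist": [0,0,0]}
  ]
}}

```text
clock: 13.95
eef_pos: [0.4759, 0.0121, 0.2677]
tcp_rot: [-3.141, 0.055, -0.002]
wrist_force: [3.3, 3.6, 5.1]
gripper_width: 0.381
grasp_force: 62.2
```

```bash
python3 - <<'E'
from h import *
np.set_printoptions(suppress=True,precision=4)
o=env.get_obs();print(o["eef_pos"],o["wrist_force"])
p,d=env.snapshot("scene");cv2.imwrite("pics/scene7.png",p);cv2.imwrite("pics/d7.png",cv2.resize(p[215:340,265:365],None,fx=4.7,fy=4.7,interpolation=2))
C=cloud("scene",d);h=cv2.cvtColor(p,40); n=np.array([.569,.0073]);y=-.037;R=np.array([[np.cos(y),-np.sin(y)],[np.sin(y),np.cos(y)]])
J=np.dstack([(C[...,:2]-n)@R,C[...,2]])
# bar top profile: |y|<6mm, x -75..60
m=(abs(J[...,1])<.006)&(J[...,2]>.1)&(J[...,2]<.14)&(J[...,0]>-.07)&(J[...,0]<.07)
Q=J[m];print(len(Q));f=np.polyfit(Q[:,0],Q[:,2],1)
for _ in range(4):
    r=Q[:,2]-np.polyval(f,Q[:,0]);Q=Q[abs(r)<max(.0015,1.5*r.std())];f=np.polyfit(Q[:,0],Q[:,2],1)
print("bar top slope,z0",f,len(Q))
g=(cv2.inRange(h,(45,110,10),(90,255,255))>0)&(abs(J[...,0])<.05)&(abs(J[...,1])<.036)&(abs(J[...,2]-.075)<.015)
print("board z",np.percentile(J[g][:,2],[25,50,75]),g.sum())
g=(abs(J[...,0])<.07)&(abs(J[...,1]-.048)<.004)&(abs(J[...,2]-.07)<.012); print("nest frame z left",np.percentile(J[g][:,2],[25,50,75]))
E
```

```text
[0.4759 0.0121 0.2677] [3.3277 3.5615 5.0593]
309
bar top slope,z0 [-0.0638  0.1226] 203
board z [0.0755 0.0766 0.0776] 273
nest frame z left [0.0739 0.075  0.0764]
```

View pics/d7.png

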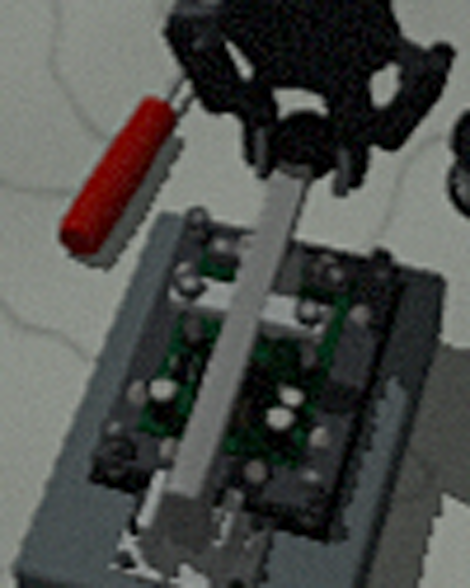

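The bar is clear of the heatsink but still rises about 0.06 rad to the front, and the nest is still up. So I'll press about 11 mm more at the ball.

Emit:
{"op": "apply_moves", "data": {
  "steps": [
    {"slide": [-0.003,0,0.012],"twist": [0,0,0]},
    {"slide": [-0.006,0,0.024],"twist": [0,0,0]},
    {"slide": [-0.009,0,0.036],"twist": [0,0,0]},
    {"slide": [-0.009,0,0.036],"twist": [0,0,0]},
    {"slide": [-0.009,0,0.036],"twist": [0,0,0]}
  ]
}}

```text
clock: 14.5
eef_pos: [0.4739, 0.0121, 0.2576]
tcp_rot: [-3.141, 0.054, -0.005]
wrist_force: [5.2, 2.0, 8.0]
gripper_width: 0.382
grasp_force: 62.9
```

```bash
cat > lev.py <<'E'
from h import *
import sys
np.set_printoptions(suppress=True,precision=4)
o=env.get_obs();print(o["eef_pos"],o["wrist_force"],o["gripper_width"])
n=np.array([.569,.0073]);y=-.037;R=np.array([[np.cos(y),-np.sin(y)],[np.sin(y),np.cos(y)]])
for cn in("scene","top"):
    p,d=env.snapshot(cn) ; cv2.imwrite(f"pics/{cn}_{sys.argv[1]}.png",p)
    C=cloud(cn,d);h=cv2.cvtColor(p,40); J=np.dstack([(C[...,:2]-n)@R,C[...,2]])
    m=(abs(J[...,1])<.007)&(J[...,2]>.095)&(J[...,2]<.14)&(J[...,0]>-.07)&(J[...,0]<.06)
    Q=J[m&(d>0)]
    for _ in range(5):
        f=np.polyfit(Q[:,0],Q[:,2],1);r=Q[:,2]-np.polyval(f,Q[:,0]);Q=Q[abs(r)<max(.002,1.5*r.std())]
    print(cn,"bar top slope,z0",f,len(Q))
    g=(cv2.inRange(h,(45,110,10),(90,255,255))>0)&(abs(J[...,0])<.05)&(abs(J[...,1])<.036)&(abs(J[...,2]-.072)<.015)
    print("board top z",np.percentile(J[g][:,2],[25,50,75]),g.sum())
    g=(abs(J[...,0])<.067)&(abs(abs(J[...,1])-.049)<.004)&(abs(J[...,2]-.07)<.012); print("nest frame z",np.percentile(J[g][:,2],[25,50,75]))
    g=(J[...,0]>-.083)&(J[...,0]<.06)&(abs(J[...,1]-.064)<.006)&(abs(J[...,2]-.055)<.008); print("box top z (55)",np.median(J[g][:,2]))
E
python3 lev.py 8
```

```text
[0.4739 0.0121 0.2576] [5.2233 2.025  7.9697] 0.38191903030811075
scene bar top slope,z0 [-0.0125  0.1178] 259
board top z [0.0708 0.0722 0.0733] 264
nest frame z [0.0687 0.0701 0.0712]
box top z (55) 0.055808177323052016
top bar top slope,z0 [0.0065 0.1163] 47
board top z [0.0686 0.0713 0.074 ] 157
nest frame z [0.0654 0.0689 0.0729]
box top z (55) 0.05510252198732576
```

Emit:
{"op": "apply_moves", "data": {
  "steps": [
    {"slide": [-0.0005,0,0.003],"twist": [0,0,0]},
    {"slide": [-0.001,0,0.007],"twist": [0,0,0]},
    {"slide": [-0.001,0,0.007],"twist": [0,0,0]},
    {"slide": [-0.001,0,0.007],"twist": [0,0,0]},
    {"slide": [-0.001,0,0.007],"twist": [0,0,0]}
  ]
}}

```text
clock: 15.1
eef_pos: [0.4735, 0.0121, 0.2556]
tcp_rot: [-3.141, 0.055, -0.005]
wrist_force: [4.0, 1.9, 9.0]
gripper_width: 0.381
grasp_force: 62.9
```

```bash
python3 lev.py 9
```

```text
[0.4735 0.0121 0.2556] [4.0256 1.9184 9.0002] 0.3810898225614179
scene bar top slope,z0 [0.0098 0.1165] 252
board top z [0.0697 0.0708 0.0718] 272
nest frame z [0.0676 0.0687 0.0702]
box top z (55) 0.05591228185937718
top bar top slope,z0 [0.0037 0.1166] 55
board top z [0.067  0.0701 0.0734] 158
nest frame z [0.0654 0.0684 0.0713]
box top z (55) 0.054303273610857974
```

```bash
python3 -c "
from cell import env
print(env.job_done()); o=env.get_obs(); print(o['eef_pos'],o['wrist_force'])"
```

```text
the job is handed in; nothing more can be done
None
the job is handed in; nothing more can be done
```

I handed the job in at about 15 s, with the PSU board seated in the nest, heatsink to the front, and the gripper still holding the lever level; cameras put the nest about 7 mm down, and the judge gave no verdict.

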